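# Hang a finish sample on the drying rail

### The arm

A 6-joint arm with a two-finger parallel gripper is mounted at the origin on a cart in front of the work surface, level with it; the furniture and walls round the work are solid. World frame = base frame: x ahead of the robot, y to its left, z up, the work surface at z = 0. Lengths are in mm, angles in degrees, forces in N, time in s.
With the tool pointing down it reaches from about 350 to 850 mm from the base axis. Payload 8.1 kg.
Tool frame: the origin (TCP) lies midway between the tips of the shut fingers; the grasp point (between the pads) lies 19 mm behind it; z points along the fingers, x is the direction in which the jaws open and shut, and the axes are right-handed (so a half turn about z gives the same grasp; the last joint's range is limited). The gripper opens to 85 mm and grips with 20 to 120 N. Pads are 22 mm wide; open, the fingers measure 114 mm over their backs; the gripper's body (76 mm by 85 mm) begins 54 mm behind the grasp point. The pads swing forward as they close: fully open they stand 13 mm farther back than shut.
Start: joints at [-72.33, 7.471, 85.268, -0, 87.261, -4.893], TCP at [230.24, -554.071, 209.692] pointing down, gripper open.
Joint ranges: [-169.43, 169.43], [-51.17, 129.36], [1.28, 143.12], [-76.62, 256.62], [0, 156.53], [-152.29, 152.29]. Speed limits (degrees/s): [136.94, 136.94, 159.86, 180, 180, 180].

### API

Orientations are given as [roll, pitch, yaw] about the fixed x, y, z axes, in that order (R = Rz(yaw) Ry(pitch) Rx(roll)).
In Python, from bench import monitor, cams, r gives the robot as it stands.
- The arm moves only by the tool jog_arm, never from a script. Its arguments are lists of equal length, an entry for each row: "offset": the shift along the tool's x, y, z in mm, a list of three; "delta_rot": the turn, a rotation vector about the tool's x, y, z in degrees, a list of three; "jaw": the opening in per cent of the stroke, from 0 (shut) to 100 (fully open). In form: {"offset": [[x, y, z], ...], "delta_rot": [[rx, ry, rz], ...], "jaw": [jaw, ...]}. A call has 1 to 20 rows; each row shifts and turns the pose as measured when the row begins, along the tool's axes as they then stand; what a row does not reach is not made up. A row lasts 1/10 s, in which the tool goes at most 50 mm and 8.59 degrees, less where a joint would pass 70% of its speed; a pose out of reach is approached as far as the arm can. A call is refused whole if a number of a shift passes 50 or a number of a turn 8.59, either way. A call with a gripper value outside its range is refused whole. The fingers move at their own pace and stop on an object; "newtons" is the grip in N (left out, the last holds). Time passes only in rows, so rows that do not move let the fingers close. It gives the time, the measured TCP pose, the force and the opening at its end, in the units of the state.
- monitor.sense(): the state, without advancing time (a new reading comes with each control period).
- cams.snapshot(name): name is "scene" or "side" or "wrist"; returns (picture, depth): 420x560x3 uint8, red, green, blue; 420x560 float32, mm along the optical axis (not along the pixel's ray), 0 where there is no reading.
- cams.camera_model(name): a dict with "K" (3x3 intrinsics, pixels), "camera_from_world" (4x4, takes a point from world to camera coordinates). Camera axes: x right, y down, z forward; pixel columns grow to the right and rows downward; lengths in mm; the calibration is good to about 2 mm. A picture is of the moment at which its call begins: read the wrist's pose just before it. camera_model takes no time and is no camera call; for the wrist camera it gives the pose at the moment of the call.
- r.hand_in(): hands the job in, once; it reports no verdict.
The state is a dict: "time": time; "joint_pos": joint angles; "qd": joint speeds; "joint_efforts": joint torques, N m; "tool_pos": TCP position; "tcp_rot": TCP orientation; "ft_force": force on the tool from outside, world axes, zero at the start; "wrist_torque": the same for the moment, N m; "finger_gap": finger opening in mm.
Only numpy, scipy, OpenCV 4.12 (cv2) and the standard library are available. Lean on these libraries where they do the work, as an engineer would, in place of code of your own. Each camera call takes 0.05 s, during which the arm holds its last target.

### The job

Take the hanger with the dark wooden sample board out of its slotted block, hook it over the steel rail of the drying rack through the open gap between the two keeper strips, and slide it along the rail under the strip until its bottom point is squarely behind the pointed steel peg on the rack's base board (not the flat-topped stub). Leave it hanging there at rest, and do not shove or knock over the mug, the glue bottle or the tape roll.

Things in the scene. Friction and masses are not known exactly. Their poses are not given: they have to be found in the camera images.
- hanger: Steel hanger with a dark wooden board under it, 0.14-0.28 kg. Origin: on the rail's axis when hung; z up, y along the rail, grip tab on the -x side. A C-hook open to +x, 50 mm long in y: front leg x -17..-13; top plate z 8..13; rear lip x 13..17, z -16..13; foot plate z -56..-52. The rail (16 mm) goes in between lip and foot plate: bring it in along +x, 34 mm above hung height, then lower.
- hanger_grip (a point): Where to pinch: on the centre line of the black grip tab, (-44, 0, 41) mm in the hanger's frame. Tab 24 mm wide in y, 12 mm thick, 68 mm long; it rises from (-15, 0, 7) to (-59, 0, 59), leaning 40 degrees from vertical towards the hanger's -x. Pinch it across the 24 mm with the tool tilted along it (pointing to +x and down).
- hanger_point (a point): Tip of the small steel point under the sample board, (5, 0, -119) mm in the hanger's frame. Board: 18 x 60 x 55 mm, x -4..14, z -111..-56 in the hanger's frame.
- rack: Fixed plywood drying rack, 140 x 440 x 298 mm, left of the work, open to its front (-x, which faces right). Origin: underside of the base board, right under the rail; x to its back, y along the rail. Base 18 mm thick, x -85..55. Back board's face x 44. End cheeks from |y| 202, x over -15. Shelf over it all: x -30..56, z 280..298; a flat brush is fixed on it.
- rail_mid (a point): Middle of the rail, on its axis, (0, 0, 175) mm in the rack's frame: round steel bar, 16 mm diameter, along the rack's y to 202 mm each side. Keeper strips (flat steel) above it, x -8..44, z 29..33 mm over the axis, at |y| 60 to 202: the hanger slides under them but can be hooked on only in the gap between, with its origin at |y| under 35 mm.
- peg: Pointed steel peg, the mark, fixed upright on the front of the rack's base board, 55 mm in front of the rail: 32 mm wide foot, 18 mm shank, cone tip 42 mm over its origin. Origin: centre of its underside; axes parallel to the rack's. It stands at either side of the gap, 90 to 130 mm from the rack's middle. The hanger goes straight behind it: same y in the rack's frame.
- stub: Flat-topped steel stub, 26 mm wide, 30 mm high, fixed on the front of the base board on the other side of the gap; not the mark. Origin: centre of its underside.
- holder: Fixed wooden slotted block, 80 x 92 x 50 mm. The hanger's board stands 28 mm deep in its upright slot (22 mm wide, 68 mm long along y): lift the hanger straight up 40 mm or more to free it. Origin: on its underside, 133 mm under the hanger's origin; x points away from the hanger's grip tab.
- mug: Orange mug, 81 x 113 x 101 mm, loose, stands on the bench beside the slotted block. Origin: its underside. Leave alone.
- glue_bottle: White glue bottle with a red nozzle, 56 mm wide, 155 mm high, loose, beyond the slotted block and the mug. Origin: its underside. Leave alone.
- tape_roll: Roll of masking tape lying flat, 98 mm wide, 24 mm high, loose, on the bench in front of the rack. Origin: its underside. Leave alone.

How it is judged (in metres and radians):
On the way:
1. the hanger's saddle is over the rail in the open gap (x of hanger in the frame of rack between -0.012 and 0.012 m and y of hanger in the frame of rack between -0.06 and 0.06 m and z of hanger in the frame of rack between 0.165 and 0.192 m), for 0.1 s.
At the end, for the whole second after the job is handed in: The hanger hangs freely on the rail (its origin within 12 mm of the rail's axis in x and about 8 mm in height), upright within 0.25 rad, at rest, with its bottom point within 12 mm of the pointed peg along the rail (x of hanger in the frame of rack between -0.012 and 0.012 m and z of hanger in the frame of rack between 0.167 and 0.182 m and y of hanger_point in the frame of peg between -0.012 and 0.012 m and angle between hanger's own z axis and vertical below 0.25 rad and linear speed of hanger below 0.03 m/s); the robot touches nothing.
It fails at once if the mug is shoved (50 mm) or knocked over (distance of mug from where it was at the start of the episode above 0.05 m or angle between mug's own z axis and vertical above 0.5 rad).
It fails at once if the glue bottle is shoved (50 mm) or knocked over (distance of glue_bottle from where it was at the start of the episode above 0.05 m or angle between glue_bottle's own z axis and vertical above 0.5 rad).
It fails at once if the tape roll is shoved (50 mm) (distance of tape_roll from where it was at the start of the episode above 0.05 m).
It also fails if it takes over 48 s, if anything falls off the work surface, if the arm or the gripper's body presses on something with over 40 N, if the wrist force passes 120 N, or if a joint passes its speed limit or range.

## Working session

There is one attempt and no reset: what is moved stays moved. The work goes in short steps, Python scripts to look and compute and a tool call to move; the robot and the scene stay as the last step left them, time stands still between calls to the robot, and variables do not carry over. Pictures are saved under pics/ and viewed, and the job is handed in when it is done.

Besides the shell and the picture viewer there is one more tool, called after "Emit:" as a command line: name --argument value ..., lists and objects as JSON in quotes. jog_arm: Moves the arm, as the interface text tells. Its arguments: {"type":"object","properties":{"offset":{"type":"array","items":{"type":"array","items":{"type":"number"}}},"delta_rot":{"type":"array","items":{"type":"array","items":{"type":"number"}}},"jaw":{"type":"array","items":{"type":"number"}},"newtons":{"type":"number"}},"required":["offset","delta_rot","jaw"]}

```bash
ls; mkdir -p pics
python3 - <<'E'
from bench import monitor, cams, r
import cv2, numpy as np
print(monitor.sense())
for n in ["scene","side","wrist"]:
    m=cams.camera_model(n); print(n, m["K"], np.round(m["camera_from_world"],3))
    p,d=cams.snapshot(n)
    cv2.imwrite(f"pics/{n}0.png",p[:,:,::-1]); np.savez(f"{n}0.npz",p=p,d=d,K=m["K"],T=m["camera_from_world"])
E
```

```text
pics
{'time': 0.0, 'joint_pos': array([-7.23289868e+01,  7.51467513e+00,  8.53309548e+01, -6.91331950e-05,
        8.72615334e+01, -4.89079024e+00]), 'qd': array([-0.03310259, -0.01884634,  0.03477723,  0.00310856, -0.07752034,
       -0.06240634]), 'joint_efforts': array([-7.19413511e-04, -5.69397676e+01, -5.00554669e+01, -4.23502997e-04,
        1.49598968e-02, -3.99459248e-05]), 'tool_pos': array([ 230.06672394, -553.48689334,  208.6329287 ]), 'tcp_rot': array([-1.79990932e+02,  1.06779118e-01, -6.74381847e+01]), 'ft_force': array([0.22814903, 0.12542407, 0.78210873]), 'wrist_torque': array([-0.04726884, -0.04609497,  0.01867242]), 'finger_gap': 85.08268170316046}
scene [[396.37232392   0.         275.9768238 ]
 [  0.         396.37232392 210.22443253]
 [  0.           0.           1.        ]] [[-6.56000e-01 -7.54000e-01  2.20000e-02  3.36865e+02]
 [-3.46000e-01  2.74000e-01 -8.97000e-01  3.50813e+02]
 [ 6.71000e-01 -5.96000e-01 -4.41000e-01  4.86457e+02]
 [ 0.00000e+00  0.00000e+00  0.00000e+00  1.00000e+00]]
side [[387.35085428   0.         284.68916843]
 [  0.         387.35085428 210.54434221]
 [  0.           0.           1.        ]] [[-1.88000e-01 -9.82000e-01 -5.00000e-03  3.99920e+01]
 [-4.62000e-01  9.30000e-02 -8.82000e-01  3.85337e+02]
 [ 8.67000e-01 -1.63000e-01 -4.71000e-01  5.51775e+02]
 [ 0.00000e+00  0.00000e+00  0.00000e+00  1.00000e+00]]
wrist [[294.1639763    0.         277.75825014]
 [  0.         294.1639763  209.23119092]
 [  0.           0.           1.        ]] [[ 3.83000e-01 -9.24000e-01 -2.00000e-03 -5.99270e+02]
 [-8.74000e-01 -3.63000e-01  3.24000e-01 -4.16990e+01]
 [-3.00000e-01 -1.23000e-01 -9.46000e-01  3.80787e+02]
 [ 0.00000e+00  0.00000e+00  0.00000e+00  1.00000e+00]]
```

View pics/scene0.png

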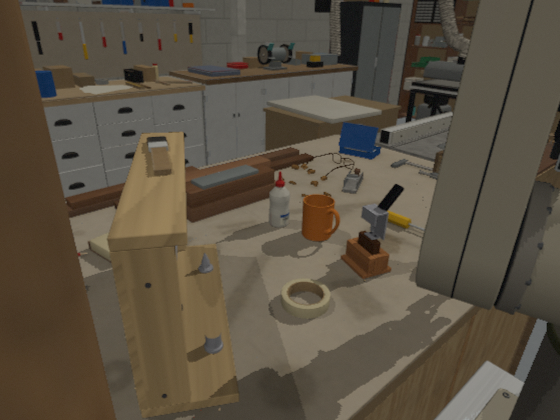

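View pics/side0.png

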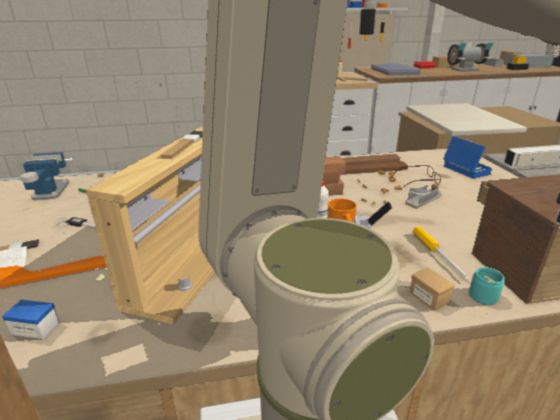

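View pics/wrist0.png

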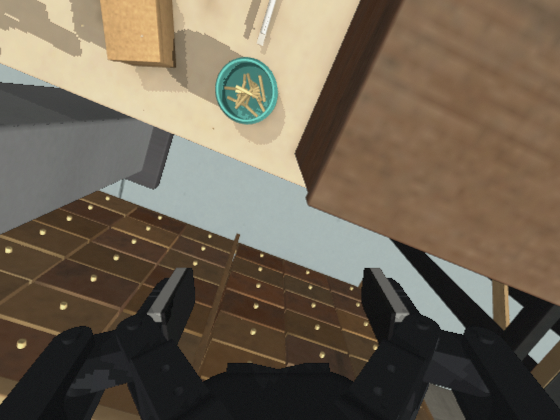

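The scene camera shows the rack on the left (peg near 205,262; stub near 213,340), the hanger in its block at about (372,235) with the black tab near (390,197), and the tape, mug and glue bottle. I'll zoom in and read depths.

```bash
cat > h.py <<'E'
import numpy as np, cv2
def load(n):
    z=np.load(n+".npz"); return z['p'],z['d'],z['K'],z['T']
def pts(d,K,T):
    v,u=np.mgrid[0:d.shape[0],0:d.shape[1]]
    c=np.stack([(u-K[0,2])/K[0,0]*d,(v-K[1,2])/K[1,1]*d,d],-1)
    return (c-T[:3,3])@T[:3,:3]   # R^T (c-t)
def ray(u,v,K,T):
    o=-T[:3,:3].T@T[:3,3]; dd=T[:3,:3].T@np.array([(u-K[0,2])/K[0,0],(v-K[1,2])/K[1,1],1]); return o,dd
def onplane(u,v,z,K,T):
    o,dd=ray(u,v,K,T); return o+dd*(z-o[2])/dd[2]
def proj(P,K,T):
    c=np.asarray(P)@T[:3,:3].T+T[:3,3]; return (c[...,:2]/c[...,2:])@np.diag([K[0,0],K[1,1]])+K[:2,2]
E
python3 - <<'E'
from h import *
p,d,K,T=load("scene0")
W=pts(d,K,T)
b=p[:,:,::-1]
cv2.imwrite("pics/c1.png",cv2.resize(b[170:290,300:440],None,fx=5,fy=5,interpolation=cv2.INTER_CUBIC))
cv2.imwrite("pics/c2.png",cv2.resize(b[120:420,90:250],None,fx=2,fy=2,interpolation=cv2.INTER_CUBIC))
p2,d2,K2,T2=load("side0")
cv2.imwrite("pics/c3.png",cv2.resize(p2[120:320,80:220,::-1],None,fx=3,fy=3,interpolation=cv2.INTER_CUBIC))
for n,(u,v) in dict(bench=(330,340),tabtop=(398,190),tab=(390,198),hook=(375,222),holder=(360,255),tape=(305,300),mug=(318,218),glue=(279,207),peg=(205,262),stub=(213,342),shelf1=(180,220),shelf2=(165,140),base=(205,300)).items(): print(n,d[v,u],W[v,u].round(1))
E
```

```text
bench 715.05914 [350.8  12.3  -1.6]
tabtop 862.02985 [ 435.5 -278.3  186.9]
tab 866.0781 [ 442.9 -263.7  169.2]
hook 0.0 [ 16.2 448.  521.8]
holder 893.0276 [ 456.  -199.6   41.5]
tape 814.19196 [459.3 -31.9  -1.5]
mug 993.2391 [ 606.5 -218.3   68.4]
glue 1059.6902 [ 724.6 -192.3   62.1]
peg 853.15515 [650.   85.1  41.9]
stub 648.33716 [443.9 198.3  40. ]
shelf1 477.53812 [408.2 253.7 297.9]
shelf2 744.17645 [697.6 125.3 307. ]
base 777.0437 [567.7 137.9  17.9]
```

View pics/c1.png

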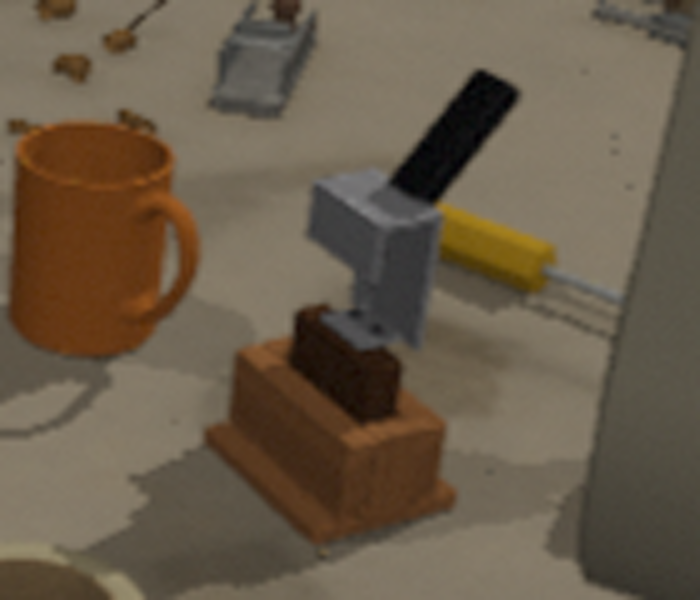

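View pics/c2.png

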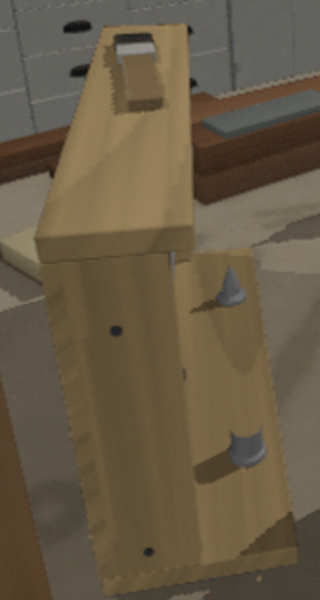

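View pics/c3.png

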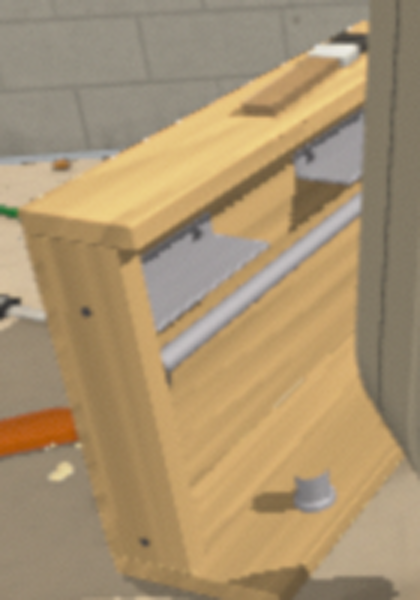

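Run:
```python
from h import *
S=load("scene0"); D=load("side0")
def allp(*bb):
    out=[]
    for p,d,K,T in (S,D):
        W=pts(d,K,T); m=(d>0)
        for i in range(3): m&=(W[...,i]>bb[2*i])&(W[...,i]<bb[2*i+1])
        out.append((W[m],p[m]))
    return out
def rect(P,name):
    (c,sz,a)=cv2.minAreaRect(P[:,:2].astype(np.float32)); print(name,len(P),np.round(c,1),np.round(sz,1),round(a,2),'zmed',np.median(P[:,2]).round(1))
for nm,bb in dict(shelf=(300,850,50,500,290,303),base=(300,850,0,350,14,22),holdertop=(380,520,-300,-130,46,54)).items():
    for i,(P,_) in enumerate(allp(*bb)):
        if len(P)>20: rect(P,nm+str(i))
# tab: dark pixels
for i,(P,c) in enumerate(allp(350,560,-400,-150,135,215)):
    dk=c.max(1)<50
    Q=P[dk]
    if len(Q)>10:
        m=Q.mean(0); u,s,vt=np.linalg.svd(Q-m); print('tab',i,len(Q),m.round(1),vt.round(3),Q.min(0),Q.max(0))
    G=P[~dk]; G=G[(G[:,2]<150)]
    if len(G)>10: rect(G,'plate%d'%i); print(G.min(0),G.max(0))
```

```text
shelf0 6030 [590.6 195.5] [ 85.9 440.8] 61.25 zmed 297.9
shelf1 2393 [589.3 196.2] [ 89.3 435.5] 61.19 zmed 297.6
base0 6760 [576.2 127.2] [327.5 478.4] 75.29 zmed 17.8
base1 3228 [531.8 190.6] [140.4 343.1] 60.02 zmed 17.8
holdertop0 346 [ 460.9 -228.5] [56.1 93.7] 73.56 zmed 49.5
tab 0 283 [ 443.6 -265.8  170.3] [[-0.184 -0.615  0.767]
 [ 0.983 -0.132  0.13 ]
 [-0.021 -0.777 -0.629]] [ 429.43433644 -288.3428293   144.73762049] [ 460.9523739  -244.21907621  195.58753261]
plate0 245 [ 456.7 -234.8] [39.9 51.5] 73.3 zmed 145.2
[ 428.86666346 -256.21680175  135.05583831] [ 486.20361563 -209.75450748  149.11823951]
tab 1 140 [ 438.9 -266.9  171.9] [[-0.166 -0.619  0.768]
 [ 0.969  0.043  0.244]
 [-0.184  0.785  0.592]] [ 428.21201961 -287.15673545  145.12068387] [ 453.29802238 -246.03014201  194.96474306]
plate1 147 [ 455.1 -239.8] [46.1 51.3] 73.31 zmed 146.0
[ 428.20770434 -259.57750357  135.21310337] [ 485.13316543 -215.4093537   149.11680047]
```

Run:
```python
from h import *
S=load("scene0"); D=load("side0")
a=np.radians(73.4); xd=np.array([np.cos(a),np.sin(a),0]); yd=np.array([-xd[1],xd[0],0])
O=np.array([458,-235,133.])
for k,(p,d,K,T) in enumerate((S,D)):
    W=pts(d,K,T); L=np.stack([(W-O)@xd,(W-O)@yd,W[...,2]-133],-1)
    def ext(nm,x,y,z,dark=None):
        m=(d>0)
        for i,b in enumerate((x,y,z)): m&=(L[...,i]>b[0])&(L[...,i]<b[1])
        if dark is not None: m&=((p.max(-1)<50)==dark)
        Q=L[m]
        if len(Q)>8: print(k,nm,len(Q),np.percentile(Q,[1,50,99],axis=0).round(1).tolist())
    ext('topplate',(-40,40),(-40,40),(11,15),False)
    ext('tab',(-80,20),(-30,30),(14,70),True)
    ext('tabmid',(-80,20),(-30,30),(35,47),True)
    ext('frontlegEnd',(-40,40),(-40,40),(-40,0),False)
    ext('holdertop',(-60,60),(-60,60),(-86,-81))
# rack
b=np.radians(61.25); rx=np.array([np.cos(b),np.sin(b),0]); ry=np.array([-rx[1],rx[0],0])
for k,(p,d,K,T) in enumerate((S,D)):
    W=pts(d,K,T); Q0=np.array([584,184.3,0]); L=np.stack([(W-Q0)@rx,(W-Q0)@ry,W[...,2]],-1)
    def ext(nm,x,y,z):
        m=(d>0)
        for i,bb in enumerate((x,y,z)): m&=(L[...,i]>bb[0])&(L[...,i]<bb[1])
        Q=L[m]
        if len(Q)>8: print(k,nm,len(Q),np.percentile(Q,[1,50,99],axis=0).round(1).tolist())
    ext('shelf',(-50,70),(-240,240),(292,303))
    ext('pegfoot',(-80,-30),(-140,-80),(21,35))
    ext('pegtop',(-80,-30),(-140,-80),(45,66))
    ext('pegtip',(-80,-30),(-140,-80),(54,66))
    ext('stub',(-80,-30),(80,150),(21,60))
    ext('stubtop',(-80,-30),(80,150),(46,50))
    ext('rail',(-12,5),(-190,190),(160,190))
    ext('keeper',(-30,43),(-210,210),(196,215))
    ext('basefront',(-95,-60),(-225,225),(14,20))
    ext('tape',(-350,-90),(-200,200),(15,30))
    ext('glue',(-350,100),(-400,-150),(10,150))
    ext('mug',(-500,-150),(-300,-50),(10,105))
```

```text
0 topplate 163 [[-15.1, -23.6, 11.2], [3.6, 2.4, 12.7], [19.3, 26.4, 14.3]]
0 tab 279 [[-55.3, -8.1, 14.4], [-33.4, 6.2, 37.9], [-12.7, 14.0, 61.3]]
0 tabmid 70 [[-48.6, -8.3, 35.1], [-36.0, 5.8, 41.0], [-29.7, 14.2, 46.9]]
0 frontlegEnd 261 [[-15.2, -22.7, -39.3], [-11.2, 10.6, -13.2], [19.4, 26.6, -0.5]]
0 holdertop 311 [[-19.0, -46.6, -85.8], [19.9, 18.7, -83.4], [34.0, 45.6, -81.3]]
1 topplate 132 [[-20.1, -23.5, 11.4], [-1.2, 0.2, 13.0], [17.4, 26.5, 14.5]]
1 tab 138 [[-55.3, -0.3, 16.1], [-36.8, 10.2, 39.2], [-14.8, 15.2, 61.9]]
1 tabmid 35 [[-47.9, 1.9, 35.4], [-37.3, 11.0, 41.3], [-29.2, 15.2, 46.6]]
0 shelf 5901 [[-29.1, -209.3, 292.9], [14.0, 119.8, 297.9], [54.8, 218.4, 299.1]]
0 pegfoot 93 [[-68.2, -124.9, 21.3], [-54.4, -107.9, 24.0], [-39.5, -99.8, 34.8]]
0 pegtop 29 [[-59.7, -117.1, 45.5], [-54.2, -113.4, 49.1], [-49.5, -108.0, 58.5]]
0 stub 238 [[-69.0, 113.2, 21.2], [-54.3, 127.6, 31.3], [-40.2, 132.6, 47.9]]
0 stubtop 16 [[-65.5, 123.1, 46.1], [-55.4, 128.8, 47.1], [-44.8, 130.0, 48.3]]
0 rail 22 [[-7.7, 45.5, 175.5], [-7.4, 61.7, 176.8], [-6.1, 86.8, 180.1]]
0 base
[... 188 characters left out ...]
1.8], [-244.0, -304.1, 48.7], [3.7, -153.8, 128.5]]
0 mug 2544 [[-453.3, -288.3, 10.5], [-382.1, -200.3, 58.9], [-312.0, -50.9, 100.7]]
1 shelf 2276 [[-30.3, -131.7, 292.3], [3.5, 114.1, 297.7], [54.4, 217.5, 301.7]]
1 stub 125 [[-69.5, 109.7, 21.6], [-63.0, 126.6, 32.5], [-43.8, 131.1, 46.8]]
1 rail 584 [[-9.0, -79.5, 169.5], [-5.4, 76.5, 179.9], [4.3, 185.8, 183.6]]
1 keeper 970 [[-14.9, -161.1, 201.4], [17.0, 96.1, 207.8], [42.8, 206.9, 214.3]]
1 basefront 628 [[-85.3, 21.9, 14.2], [-73.9, 139.1, 17.7], [-60.4, 217.6, 19.7]]
1 glue 546 [[-349.2, -335.5, 15.4], [-294.8, -291.8, 80.2], [45.3, -154.3, 124.5]]
1 mug 571 [[-391.9, -291.7, 62.4], [-352.7, -238.0, 86.8], [-314.1, -193.5, 101.7]]
```

Run:
```python
from h import *
S=load("scene0"); D=load("side0"); Wr=load("wrist0")
p,d,K,T=Wr
from scipy.spatial.transform import Rotation as R
c=-T[:3,:3].T@T[:3,3]
Rt=R.from_euler('xyz',[-179.99,.107,-67.438],degrees=True).as_matrix()
print('cam in tool',(Rt.T@(c-np.array([230.1,-553.5,208.6]))).round(1),'fwd',(Rt.T@T[2,:3]).round(3),'right',(Rt.T@T[0,:3]).round(3))
for k,(p,d,K,T) in dict(w=Wr,side=D).items():
    W=pts(d,K,T); m=(d>0)&(W[...,2]>15)&(W[...,2]<400)&(W[...,0]>250)&(W[...,1]<-290)&(W[...,0]<900)
    Q=W[m]; 
    for x0 in range(200,800,50):
        for y0 in range(-800,-250,50):
            q=Q[(Q[:,0]//50*50==x0)&(Q[:,1]//50*50==y0)]
            if len(q)>15: print(k,x0,y0,len(q),q[:,2].max().round())
```

```text
cam in tool [   0.2  -83.7 -164.1] fwd [0.    0.324 0.946] right [ 1.  0. -0.]
w 250 -750 1708 215.0
w 250 -700 4273 215.0
w 250 -650 11801 322.0
w 250 -600 13789 328.0
w 250 -550 123 63.0
w 250 -500 457 64.0
w 250 -400 485 55.0
w 250 -350 61 54.0
w 300 -750 87 214.0
w 300 -700 5520 215.0
w 300 -650 8645 215.0
w 300 -600 10856 215.0
w 300 -550 295 63.0
w 300 -500 1021 64.0
w 300 -400 2999 55.0
w 300 -350 588 55.0
w 350 -700 596 215.0
w 350 -650 9274 215.0
w 350 -600 9469 216.0
w 350 -500 159 19.0
w 350 -400 109 54.0
w 400 -600 391 132.0
w 400 -500 18 18.0
side 250 -650 340 126.0
side 250 -600 2264 215.0
side 250 -550 33 63.0
side 250 -500 435 63.0
side 250 -400 211 55.0
side 250 -350 91 55.0
side 300 -650 103 215.0
side 300 -600 1680 215.0
side 300 -550 166 64.0
side 300 -500 270 65.0
side 300 -400 258 56.0
side 300 -350 379 55.0
side 350 -700 78 215.0
side 350 -650 207 215.0
side 350 -600 1424 215.0
side 350 -500 24 20.0
side 350 -400 58 55.0
side 350 -350 56 55.0
side 400 -750 60 215.0
side 400 -700 179 215.0
side 400 -650 187 215.0
side 400 -600 1251 215.0
side 400 -500 25 18.0
side 450 -750 67 215.0
side 450 -700 63 215.0
side 450 -650 73 215.0
side 450 -600 514 215.0
side 450 -500 47 28.0
side 500 -800 19 197.0
side 500 -750 21 199.0
side 500 -700 20 197.0
side 500 -650 20 197.0
side 500 -600 98 196.0
side 500 -500 124 29.0
side 550 -500 86 29.0
side 750 -650 57 39.0
side 750 -600 108 57.0
side 750 -550 68 62.0
```

```bash
cat >> h.py <<'E'
from scipy.spatial.transform import Rotation as R
def toolR(yaw):  # hanger/rack x heading in deg; tool tilted 40deg... 
    a=np.radians(yaw); xd=np.array([np.cos(a),np.sin(a),0]); yd=np.array([-xd[1],xd[0],0]); zt=.643*xd-.766*np.array([0,0,1]); zt/=np.linalg.norm(zt)
    return np.column_stack([-yd,np.cross(zt,-yd),zt])
def now():
    from bench import monitor
    s=monitor.sense(); return s, np.array(s['tool_pos']), R.from_euler('xyz',s['tcp_rot'],degrees=True).as_matrix()
def plan(p,Rc,pt,Rt,n):
    rv=R.from_matrix(Rc.T@Rt).as_rotvec(degrees=True)
    offs=[]
    for i in range(n):
        Ri=Rc@R.from_rotvec(rv*i/n,degrees=True).as_matrix()
        offs.append((Ri.T@((pt-p)/n)).round(0).astype(int).tolist())
    print('rot/row',(rv/n).round(2).tolist(),'total off',np.round(Rc.T@(pt-p),1)); print(offs)
def hp(): # hanger pose
    return np.array([456.9,-233.6,133.]),73.4
def grasp_tcp(O,yaw,back=0):
    a=np.radians(yaw); Rt=toolR(yaw); g=O+np.array([-44*np.cos(a),-44*np.sin(a),41]); return g+Rt[:,2]*(19-back),Rt
E
python3 - <<'E'
from h import *
s,p,Rc=now()
pt,Rt=grasp_tcp(*hp(),back=110); print(pt)
p1=p+np.array([20,50,70]); 
plan(p1,Rc,pt,Rt,16)
print((Rc.T@(p1-p)))
E
```

```text
[ 427.61494157 -331.83477534  243.69885623]
rot/row [2.33, -1.1, -3.05] total off [ -90.5 -229.8   35.3]
[[-6, -14, 2], [-5, -15, 3], [-4, -15, 4], [-3, -15, 4], [-2, -15, 5], [-1, -15, 6], [-1, -14, 6], [0, -14, 7], [1, -14, 7], [2, -13, 8], [3, -13, 8], [4, -12, 9], [5, -12, 9], [5, -11, 9], [6, -10, 10], [7, -10, 10]]
[-38.60035297 -37.6639776  -69.93881284]
```

Emit:
jog_arm --offset '[[-13, -13, -23], [-13, -13, -23], [-13, -12, -24], [-6, -14, 2], [-5, -15, 3], [-4, -15, 4], [-3, -15, 4], [-2, -15, 5], [-1, -15, 6], [-1, -14, 6], [0, -14, 7], [1, -14, 7]]' --delta_rot '[[0, 0, 0], [0, 0, 0], [0, 0, 0], [2.33, -1.1, -3.05], [2.33, -1.1, -3.05], [2.33, -1.1, -3.05], [2.33, -1.1, -3.05], [2.33, -1.1, -3.05], [2.33, -1.1, -3.05], [2.33, -1.1, -3.05], [2.33, -1.1, -3.05], [2.33, -1.1, -3.05]]' --jaw '[100, 100, 100, 100, 100, 100, 100, 100, 100, 100, 100, 100]'

```text
time: 1.35
tool_pos: [353.4, -397.2, 259.7]
tcp_rot: [-156.4, 4.6, -37.7]
ft_force: [-0.6, -0.1, 1.0]
finger_gap: 85.1
```

Run:
```python
from h import *
s,p,Rc=now()
print(s['time'],p,s['joint_pos'].round(1))
pt,Rt=grasp_tcp(*hp(),back=110)
plan(p,Rc,pt,Rt,10)
```

```text
1.35 [ 353.3955403  -397.21715556  259.71738142] [-67.2   8.   82.9  18.8 104.2 -26.4]
rot/row [1.54, -0.73, -2.03] total off [ 20.  -83.2  52.1]
[[2, -8, 5], [2, -8, 5], [3, -8, 6], [3, -8, 6], [3, -7, 6], [4, -7, 6], [4, -7, 6], [4, -6, 6], [5, -6, 6], [5, -6, 7]]
```

Emit:
jog_arm --offset '[[2, -8, 5], [2, -8, 5], [3, -8, 6], [3, -8, 6], [3, -7, 6], [4, -7, 6], [4, -7, 6], [4, -6, 6], [5, -6, 6], [5, -6, 7], [0, 0, 0]]' --delta_rot '[[1.5, -0.7, -2], [1.5, -0.7, -2], [1.5, -0.7, -2], [1.6, -0.7, -2], [1.6, -0.7, -2], [1.6, -0.7, -2], [1.6, -0.7, -2], [1.6, -0.7, -2], [1.6, -0.7, -2], [1.6, -0.7, -2], [0, 0, 0]]' --jaw '[85, 75, 75, 75, 75, 75, 75, 75, 75, 75, 75]'

```text
time: 2.45
tool_pos: [432.6, -324.7, 241.4]
tcp_rot: [-138.2, -0.5, -15.4]
ft_force: [-0.2, -1.1, 0.2]
finger_gap: 64.0
```

Run:
```python
from h import *
from bench import cams
s,p,Rc=now()
print(s['time'],p,s['joint_pos'].round(1))
pt,Rt=grasp_tcp(*hp(),back=110)
plan(p,Rc,pt,Rt,1)
m=cams.camera_model('wrist')
pic,d=cams.snapshot('wrist'); cv2.imwrite("pics/w1.png",pic[:,:,::-1]); np.savez("w1.npz",p=pic,d=d,K=m["K"],T=m["camera_from_world"])
K,T=m["K"],m["camera_from_world"]
g=grasp_tcp(*hp(),back=19)[0]; print('pred grip px',proj(g,K,T))
```

```text
2.45 [ 432.56609937 -324.74649879  241.4156332 ] [-62.1  21.3  76.1  30.  112.3 -42.7]
rot/row [-1.79, 0.38, 1.26] total off [-2.9  4.5 -7.2]
[[-3, 5, -7]]
pred grip px [274.95768405 215.35514487]
```

View pics/w1.png

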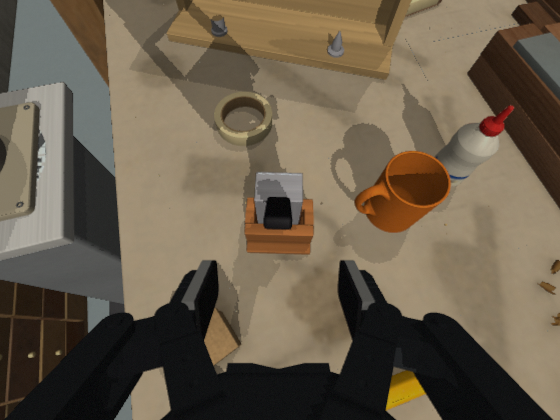

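Run:
```python
from h import *
p,d,K,T=load("w1"); W=pts(d,K,T); O,yaw=hp()
a=np.radians(yaw); xd=np.array([np.cos(a),np.sin(a),0]); yd=np.array([-xd[1],xd[0],0])
L=np.stack([(W-O)@xd,(W-O)@yd,W[...,2]-133],-1)
def ext(L,nm,x,y,z,dark=None):
        m=(d>0)
        for i,b in enumerate((x,y,z)): m&=(L[...,i]>b[0])&(L[...,i]<b[1])
        if dark is not None: m&=((p.max(-1)<50)==dark)
        Q=L[m]; Q and 0 if False else None
        if len(Q)>8: print(nm,len(Q),np.percentile(Q,[1,50,99],axis=0).round(1).tolist())
        return W[m]
q=ext(L,'topplate',(-40,40),(-40,40),(9,16),False); print(cv2.minAreaRect(q[:,:2].astype(np.float32)))
q=ext(L,'tab',(-80,20),(-30,30),(16,70),True)
ext(L,'tabtop',(-80,20),(-30,30),(57,66),True)
q=ext(L,'holdertop',(-60,60),(-60,60),(-87,-79)); print(cv2.minAreaRect(q[:,:2].astype(np.float32)))
b=np.radians(61.25); rx=np.array([np.cos(b),np.sin(b),0]); ry=np.array([-rx[1],rx[0],0]); Q0=np.array([584,184.3,0]); L=np.stack([(W-Q0)@rx,(W-Q0)@ry,W[...,2]],-1)
q=ext(L,'base',(-100,-30),(-200,200),(14,20.5)); 
ext(L,'pegfoot',(-80,-30),(-140,-80),(22,38))
ext(L,'pegtop',(-80,-30),(-140,-80),(46,66))
ext(L,'stub',(-80,-30),(80,150),(23,60))
# front edge lower line fit of base
m=(d>0)&(L[...,0]>-100)&(L[...,0]<-70)&(abs(L[...,1])<190)&(L[...,2]>14)&(L[...,2]<21)
Q=L[m]; bins=np.arange(-190,190,10); e=[(c+5,np.percentile(Q[(Q[:,1]>c)&(Q[:,1]<c+10),0],2)) for c in bins if ((Q[:,1]>c)&(Q[:,1]<c+10)).sum()>10]
e=np.array(e); print('front edge slope deg',np.degrees(np.polyfit(e[:,0],e[:,1],1)[0]), e[:,1].mean())
cv2.imwrite("pics/c4.png",cv2.resize(p[0:80,150:430,::-1],None,fx=2.8,fy=2.8,interpolation=cv2.INTER_CUBIC))
print('tip guess',proj(Q0+rx*-55+ry*-114+[0,0,60],K,T),proj(Q0+rx*-55+ry*-114+[0,0,18],K,T))
```

```text
topplate 1315 [[-16.9, -27.3, 10.6], [0.2, -2.9, 12.7], [16.4, 22.1, 14.2]]
((459.3030700683594, -234.25296020507812), (34.879817962646484, 49.89656448364258), 72.92676544189453)
tab 793 [[-61.2, -13.7, 17.0], [-48.9, -2.5, 55.6], [-15.7, 8.7, 62.0]]
tabtop 343 [[-61.1, -13.5, 57.1], [-56.1, -2.0, 59.7], [-49.3, 8.8, 62.2]]
holdertop 1124 [[-22.1, -49.4, -86.5], [-10.0, -10.1, -83.4], [30.3, 41.3, -81.6]]
((462.0705261230469, -230.51564025878906), (54.26692199707031, 91.7467269897461), 73.76254272460938)
base 3971 [[-85.1, -196.8, 14.5], [-62.1, -9.8, 17.6], [-30.7, 196.1, 19.4]]
pegfoot 152 [[-69.9, -131.6, 22.0], [-61.3, -117.0, 24.6], [-45.8, -102.1, 37.7]]
pegtop 37 [[-60.4, -121.2, 47.0], [-57.1, -117.1, 51.4], [-54.0, -111.9, 57.8]]
stub 188 [[-70.1, 100.9, 23.3], [-64.6, 110.5, 33.9], [-50.4, 126.1, 47.3]]
front edge slope deg -0.020999862434388422 -84.97775320356861
tip guess [337.60729876  30.68271419] [333.29167348  51.42669541]
```

View pics/c4.png

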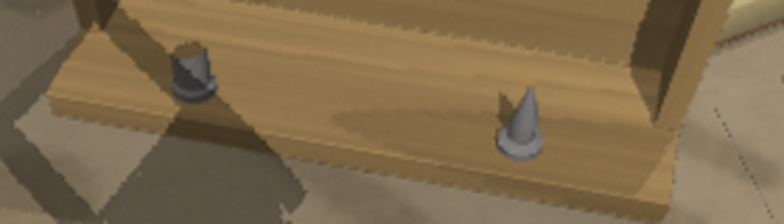

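```bash
sed -i 's/return np.array(\[456.9,-233.6,133.\]),73.4/return np.array([457.4,-233.7,133.]),73.3/' h.py
python3 - <<'E'
from h import *
s,p,Rc=now()
pt,Rt=grasp_tcp(*hp(),back=60)
plan(p,Rc,pt,Rt,4)
pt2,Rt=grasp_tcp(*hp(),back=0)
plan(pt,Rt,pt2,Rt,4)
E
```

```text
rot/row [-0.42, 0.1, 0.32] total off [-2.   5.8 43.5]
[[-1, 1, 11], [-1, 1, 11], [-1, 1, 11], [-1, 1, 11]]
rot/row [0.0, 0.0, 0.0] total off [-0. -0. 60.]
[[0, 0, 15], [0, 0, 15], [0, 0, 15], [0, 0, 15]]
```

Emit:
jog_arm --offset '[[-0.5, 1.5, 11], [-0.5, 1.5, 11], [-0.5, 1.5, 11], [-0.5, 1.5, 11], [0, 0, 0]]' --delta_rot '[[-0.4, 0.1, 0.3], [-0.4, 0.1, 0.3], [-0.4, 0.1, 0.3], [-0.4, 0.1, 0.3], [0, 0, 0]]' --jaw '[70, 65, 60, 60, 60]'

```text
time: 3.0
tool_pos: [437.0, -299.5, 201.6]
tcp_rot: [-140.2, 0.0, -16.8]
ft_force: [-0.5, 1.0, -1.0]
finger_gap: 51.0
```

Run:
```python
from h import *
s,p,Rc=now()
pt2,Rt=grasp_tcp(*hp(),back=0)
plan(p,Rc,pt2,Rt,5); print(s['finger_gap'],s['time'])
```

```text
rot/row [0.03, -0.01, -0.02] total off [ 0.5 -1.5 56.1]
[[0, 0, 11], [0, 0, 11], [0, 0, 11], [0, 0, 11], [0, 0, 11]]
51.019626525755136 3.0
```

Emit:
jog_arm --offset '[[0, -0.5, 11], [0, -0.5, 11], [0.5, -0.5, 11], [0, 0, 11], [0, 0, 11], [0, 0, 0]]' --delta_rot '[[0, 0, 0], [0, 0, 0], [0, 0, 0], [0, 0, 0], [0, 0, 0], [0, 0, 0]]' --jaw '[60, 60, 60, 60, 60, 60]'

```text
time: 3.6
tool_pos: [448.8, -261.3, 156.6]
tcp_rot: [-140.2, 0.0, -16.8]
ft_force: [-0.2, -0.2, 0.0]
finger_gap: 51.4
```

Run:
```python
from h import *
from bench import cams
s,p,Rc=now()
pt2,Rt=grasp_tcp(*hp(),back=0)
plan(p,Rc,pt2,Rt,1); print(s['finger_gap'],s['time'],s['ft_force'],s['joint_pos'].round(1))
for n in ['wrist','scene']:
    m=cams.camera_model(n); pic,d=cams.snapshot(n); cv2.imwrite(f"pics/{n}2.png",pic[:,:,::-1])
```

```text
rot/row [0.18, -0.07, -0.11] total off [ 0.3  0.4 -4. ]
[[0, 0, -4]]
51.428915647979004 3.6 [-0.24420309 -0.21155597  0.04805027] [-57.6  17.4  89.2  29.6 100.5 -42.4]
```

View pics/wrist2.png

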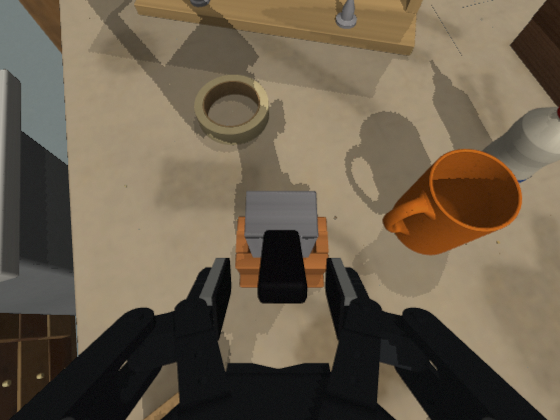

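View pics/scene2.png

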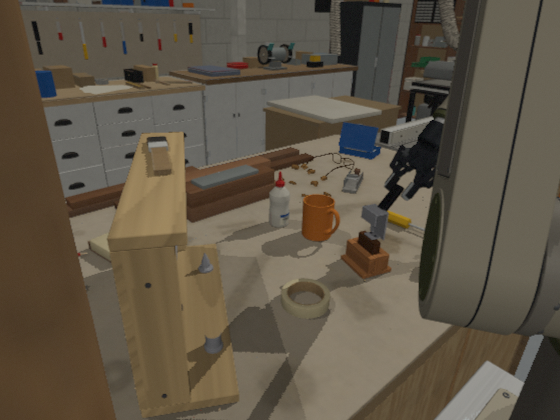

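The tab (282,265) sits between the pads (222 and 335), slightly to the right of centre. I'm nudging the tool across and closing.

Emit:
jog_arm --offset '[[1, 0, -3], [0, 0, 0], [0, 0, 0], [0, 0, 0], [0, 0, 0], [0, 0, 0]]' --delta_rot '[[0, 0, 0], [0, 0, 0], [0, 0, 0], [0, 0, 0], [0, 0, 0], [0, 0, 0]]' --jaw '[50, 20, 10, 0, 0, 0]' --newtons 70

```text
time: 4.3
tool_pos: [449.8, -267.2, 161.8]
tcp_rot: [-140.4, -0.2, -16.9]
ft_force: [0.2, -0.6, -0.9]
finger_gap: 22.6
```

Run:
```python
from h import *
s,p,Rc=now()
print(s['finger_gap'],s['time'],s['ft_force'],p)
pt=p+np.array([0,0,50]); plan(p,Rc,pt,Rc,5)
```

```text
22.570224145575413 4.3 [ 0.20055327 -0.64244046 -0.91194732] [ 449.83246136 -267.23831006  161.82361107]
rot/row [0.0, 0.0, 0.0] total off [  0.2 -31.9 -38.5]
[[0, -6, -8], [0, -6, -8], [0, -6, -8], [0, -6, -8], [0, -6, -8]]
```

Emit:
jog_arm --offset '[[0, -6.4, -7.7], [0, -6.4, -7.7], [0, -6.4, -7.7], [0, -6.4, -7.7], [0, -6.4, -7.7], [0, -6.4, -7.7], [0, 0, 0]]' --delta_rot '[[0, 0, 0], [0, 0, 0], [0, 0, 0], [0, 0, 0], [0, 0, 0], [0, 0, 0], [0, 0, 0]]' --jaw '[0, 0, 0, 0, 0, 0, 0]'

```text
time: 5.0
tool_pos: [449.8, -267.3, 228.4]
tcp_rot: [-140.5, -0.3, -16.9]
ft_force: [0.1, -0.5, -2.4]
finger_gap: 22.2
```

Run:
```python
from h import *
from bench import cams
s,p,Rc=now()
print(s['finger_gap'],s['time'],s['ft_force'],p)
for n in ['wrist','scene']:
    m=cams.camera_model(n); pic,d=cams.snapshot(n); cv2.imwrite(f"pics/{n}3.png",pic[:,:,::-1]);np.savez(f"{n}3.npz",p=pic,d=d,K=m["K"],T=m["camera_from_world"])
```

```text
22.1759256169881 5.0 [ 0.0866771  -0.46572965 -2.40132092] [ 449.80653133 -267.34992894  228.393326  ]
```

View pics/wrist3.png

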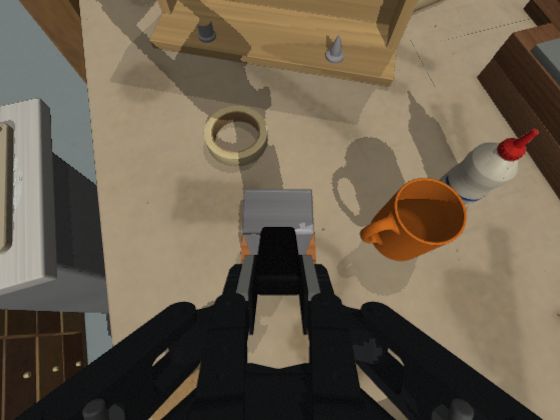

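View pics/scene3.png

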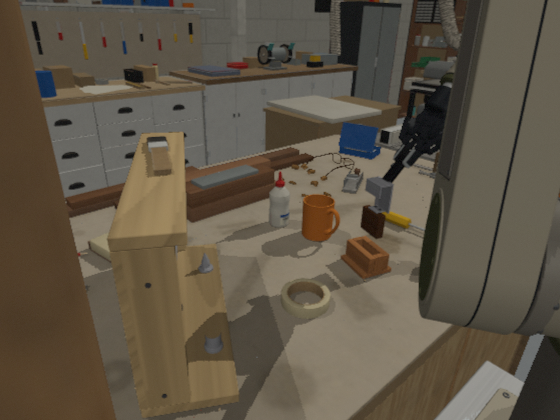

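The hanger is lifted and the slot is empty. The scene image shows the board hanging at (373,220). Next I measure the hanger's pose in the hand.

```bash
cat >> h.py <<'E'
def inhand(pk,d,K,T,p,Rc,zlo=-4,zhi=4,exp=None):
    # expected hanger origin from grasp; refine with top plate
    W=pts(d,K,T); z=Rc[:,2]; a=np.arctan2(z[1],z[0]); xd=np.array([np.cos(a),np.sin(a),0]); yd=np.array([-xd[1],xd[0],0])
    O=p-z*19-(-44*xd+41*np.array([0,0,1])) if exp is None else exp
    L=np.stack([(W-O)@xd,(W-O)@yd,W[...,2]-O[2]],-1)
    m=(d>0)&(abs(L[...,0])<30)&(abs(L[...,1])<40)&(L[...,2]>13-8)&(L[...,2]<13+8)&(pk.max(-1)>60)
    Q=L[m]
    # restrict to horizontal plate about median z
    Qt=Q[abs(Q[:,2]-np.percentile(Q[:,2],80))<3]
    print('heading',np.degrees(a).round(2),'expO',O.round(1),'plate',len(Qt),np.percentile(Qt,[1,50,99],axis=0).round(1).tolist(), 'tilt',np.degrees(np.arctan2(*np.polyfit(Qt[:,0],Qt[:,2],1)[:1],1)).round(1),np.degrees(np.arctan2(*np.polyfit(Qt[:,1],Qt[:,2],1)[:1],1)).round(1))
    print(cv2.minAreaRect((W[m][abs(Q[:,2]-np.percentile(Q[:,2],80))<3])[:,:2].astype(np.float32)))
    return O,xd,yd
E
python3 - <<'E'
from h import *
s,p,Rc=now()
for n in ('wrist3','scene3'): inhand(*load(n),p,Rc)
E
```

```text
heading 72.85 expO [ 458.8 -236.4  200.3] plate 2924 [[-16.1, -24.8, 9.9], [0.9, -0.5, 11.6], [17.5, 23.9, 13.1]] tilt -0.7 -0.2
((459.4610900878906, -235.75698852539062), (34.64402389526367, 50.14603042602539), 72.80558013916016)
heading 72.85 expO [ 458.8 -236.4  200.3] plate 166 [[-16.4, -23.0, 8.5], [2.9, 5.0, 10.9], [18.2, 27.4, 12.5]] tilt -1.2 -0.5
((456.96636962890625, -235.55734252929688), (36.00727081298828, 51.071231842041016), 72.2472915649414)
```

```bash
cat >> h.py <<'E'
RY=61.25
def rackw(x,y,z):
    b=np.radians(RY); rx=np.array([np.cos(b),np.sin(b),0]); ry=np.array([-rx[1],rx[0],0]); return np.array([584,184.3,0])+rx*x+ry*y+np.array([0,0,z])
INH=np.array([0.7,0.5,-1.3])
def tcp_for(Oh,yaw):
    Rt=toolR(yaw); a=np.radians(yaw); xd=np.array([np.cos(a),np.sin(a),0]); yd=np.array([-xd[1],xd[0],0])
    eO=Oh-INH[0]*xd-INH[1]*yd-np.array([0,0,INH[2]])
    return eO-44*xd+np.array([0,0,41])+19*Rt[:,2],Rt
def hanger_rack(p,Rc):
    z=Rc[:,2]; a=np.arctan2(z[1],z[0]); xd=np.array([np.cos(a),np.sin(a),0]); yd=np.array([-xd[1],xd[0],0])
    O=p-z*19-(-44*xd+np.array([0,0,41]))+INH[0]*xd+INH[1]*yd+np.array([0,0,INH[2]])
    o=O-rackw(0,0,0); e=rackw(1,0,0)-rackw(0,0,0); f=rackw(0,1,0)-rackw(0,0,0)
    return np.round([o@e,o@f,o[2]],1), np.degrees(a).round(2), 'tilt',np.degrees(np.arcsin(-z[2])).round(1)
E
python3 - <<'E'
from h import *
s,p,Rc=now(); print(hanger_rack(p,Rc))
pt,Rt=tcp_for(rackw(-100,-10,218),RY); print(pt)
plan(p,Rc,pt,Rt,17)
E
```

```text
(array([-428.5,  -92. ,  199. ]), np.float64(72.85), 'tilt', np.float64(50.4))
[529.48219364  63.09712944 245.74749156]
rot/row [0.02, 0.44, 0.54] total off [ -19.4 -273.5  201.2]
[[-1, -16, 12], [-1, -16, 12], [-2, -16, 12], [-2, -16, 12], [-2, -16, 12], [-2, -16, 12], [-3, -16, 12], [-3, -16, 12], [-3, -16, 12], [-3, -16, 12], [-4, -16, 12], [-4, -16, 12], [-4, -16, 12], [-4, -16, 12], [-4, -16, 12], [-5, -16, 12], [-5, -16, 12]]
```

Emit:
jog_arm --offset '[[-1, -16, 10], [-1, -16, 10], [-2, -16, 10], [-2, -16, 12], [-2, -16, 12], [-2, -16, 12], [-3, -16, 12], [-3, -16, 12], [-3, -16, 12], [-3, -16, 12], [-4, -16, 12], [-4, -16, 12], [-4, -16, 12], [-4, -16, 12], [-4, -16, 12], [-5, -16, 12], [-5, -16, 12], [0, 0, 0]]' --delta_rot '[[0, 0.44, 0.54], [0, 0.44, 0.54], [0, 0.44, 0.54], [0, 0.44, 0.54], [0, 0.44, 0.54], [0, 0.44, 0.54], [0, 0.44, 0.54], [0, 0.44, 0.54], [0, 0.44, 0.54], [0, 0.44, 0.54], [0, 0.44, 0.54], [0, 0.44, 0.54], [0, 0.44, 0.54], [0, 0.44, 0.54], [0, 0.44, 0.54], [0, 0.44, 0.54], [0, 0.44, 0.54], [0, 0, 0]]' --jaw '[0, 0, 0, 0, 0, 0, 0, 0, 0, 0, 0, 0, 0, 0, 0, 0, 0, 0]'

```text
time: 6.9
tool_pos: [526.9, 79.8, 233.7]
tcp_rot: [-140.3, 1.5, -29.4]
ft_force: [-0.3, -0.8, -1.7]
finger_gap: 22.4
```

Run:
```python
from h import *
from bench import cams
s,p,Rc=now(); print(hanger_rack(p,Rc),s['time'],s['finger_gap'],s['joint_pos'].round(1))
pt,Rt=tcp_for(rackw(-60,-10,209.5),RY)
plan(p,Rc,pt,Rt,4)
for n in ['wrist','scene','side']:
    m=cams.camera_model(n); pic,d=cams.snapshot(n); cv2.imwrite(f"pics/{n}4.png",pic[:,:,::-1]);np.savez(f"{n}4.npz",p=pic,d=d,K=m["K"],T=m["camera_from_world"])
for n in ('wrist4','scene4'):
  inhand(*load(n),p,Rc)
# rail as seen in wrist
p_,d,K,T=load('wrist4'); W=pts(d,K,T); o=rackw(0,0,0); e=rackw(1,0,0)-o; f=rackw(0,1,0)-o
L=np.stack([(W-o)@e,(W-o)@f,W[...,2]],-1)
for x,z,nm in (((-12,10),(165,186),'rail'),((-35,60),(285,302),'shelf'),((-40,40),(196,214),'keeper'),((-90,-50),(14,21),'base'),((-75,-35),(21,40),'peg'),((-75,-35),(44,64),'pegtop')):
    m=(d>0)&(L[...,0]>x[0])&(L[...,0]<x[1])&(L[...,2]>z[0])&(L[...,2]<z[1])&(abs(L[...,1])<200)
    if 'peg' in nm: m&=(L[...,1]<-90)&(L[...,1]>-140)
    if m.sum()>5: print(nm,m.sum(),np.percentile(L[m],[1,50,99],axis=0).round(1).tolist())
```

```text
(array([-86.5,   0.9, 206.1]), np.float64(62.43), 'tilt', np.float64(50.3)) 6.9 22.3788617132889 [-25.4 -16.7 115.   40.1  82.2  -1.3]
rot/row [0.08, 0.19, -0.36] total off [  9.9 -22.9  14.1]
[[2, -6, 4], [2, -6, 4], [3, -6, 4], [3, -6, 4]]
heading 62.43 expO [541.7 108.1 207.4] plate 2867 [[-16.0, -24.8, 8.0], [1.0, -0.6, 9.8], [17.1, 23.8, 11.5]] tilt -0.4 1.6
((542.5843505859375, 108.5400161743164), (34.432125091552734, 49.900596618652344), 60.59540939331055)
heading 62.43 expO [541.7 108.1 207.4] plate 248 [[-16.5, -23.5, 7.7], [1.0, 7.0, 10.1], [16.7, 26.4, 11.5]] tilt -0.2 0.7
((538.2167358398438, 104.62239837646484), (42.79933166503906, 51.44374084472656), 60.30906677246094)
rail 7471 [[-8.0, -196.1, 171.2], [-3.3, -1.6, 181.1], [6.8, 196.2, 183.8]]
shelf 38504 [[-29.7, -151.0, 285.5], [-17.8, 7.3, 297.6], [17.2, 151.9, 301.2]]
keeper 15410 [[-7.5, -197.2, 204.4], [13.9, 58.8, 207.8], [39.5, 199.3, 211.2]]
base 5210 [[-83.9, -197.2, 15.4], [-69.1, -44.1, 17.7], [-50.5, 196.9, 19.6]]
peg 302 [[-69.2, -131.8, 21.6], [-59.0, -111.4, 23.8], [-38.9, -101.4, 39.8]]
pegtop 79 [[-60.5, -121.5, 44.5], [-56.0, -114.4, 48.8], [-49.0, -110.1, 58.4]]
```

View pics/wrist4.png

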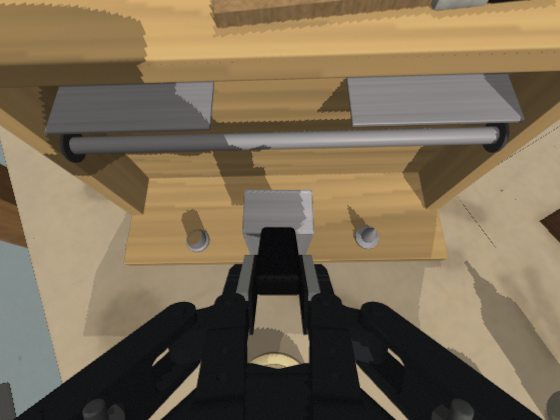

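View pics/scene4.png

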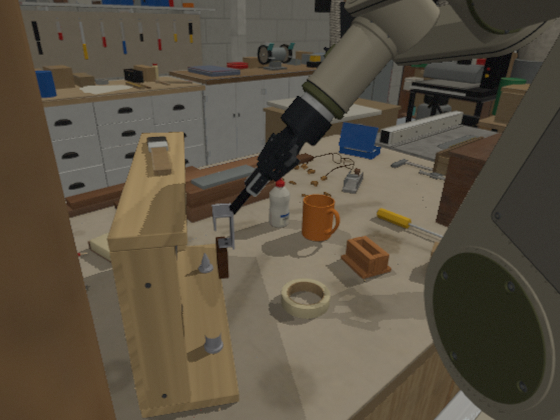

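View pics/side4.png

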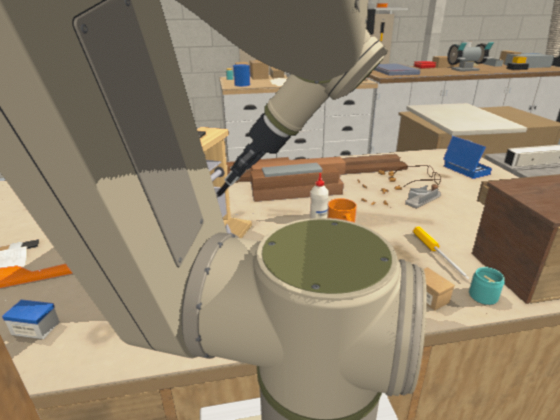

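```bash
sed -i 's/INH=np.array(.*/INH=np.array([0.8,0.0,-3.0])/' h.py
python3 - <<'E'
from h import *
s,p,Rc=now(); print(hanger_rack(p,Rc))
pt,Rt=tcp_for(rackw(-55,-10,209),RY)
plan(p,Rc,pt,Rt,4)
E
```

```text
(array([-88.3,  -0.9, 204.3]), np.float64(62.31), 'tilt', np.float64(50.3))
rot/row [0.09, 0.17, -0.37] total off [  7.9 -29.   17.5]
[[2, -7, 4], [2, -7, 4], [2, -7, 4], [2, -7, 4]]
```

Emit:
jog_arm --offset '[[2, -7, 4], [2, -7, 4], [2, -7.5, 4.5], [2, -7.5, 4.5], [0, 0, 0]]' --delta_rot '[[0.1, 0.2, -0.4], [0.1, 0.2, -0.4], [0.1, 0.2, -0.4], [0.1, 0.2, -0.4], [0, 0, 0]]' --jaw '[0, 0, 0, 0, 0]'

```text
time: 7.55
tool_pos: [552.9, 102.0, 238.9]
tcp_rot: [-139.9, -0.3, -28.9]
ft_force: [0.2, 0.5, -1.4]
finger_gap: 22.4
```

Run:
```python
from h import *
from bench import cams
s,p,Rc=now(); print(hanger_rack(p,Rc),s['time'],s['tcp_rot'])
n='wrist'
m=cams.camera_model(n); pic,d=cams.snapshot(n); cv2.imwrite(f"pics/{n}5.png",pic[:,:,::-1]);np.savez(f"{n}5.npz",p=pic,d=d,K=m["K"],T=m["camera_from_world"])
inhand(*load('wrist5'),p,Rc)
for x in (-20,0):
  pt,Rt=tcp_for(rackw(x,-10,209),RY)
  plan(p,Rc,pt,Rt,6)
```

```text
(array([-54.5, -12.5, 209.4]), np.float64(60.81), 'tilt', np.float64(49.9)) 7.55 [-139.92720838   -0.26167094  -28.88105907]
heading 60.81 expO [568.4 129.8 212.4] plate 2869 [[-15.6, -24.3, 8.6], [1.2, 0.4, 10.3], [17.3, 24.5, 11.7]] tilt -0.1 -0.1
((568.9345092773438, 130.90444946289062), (34.84042739868164, 50.06248092651367), 61.04597473144531)
rot/row [-0.01, -0.05, 0.01] total off [ -2.4 -26.1  22.5]
[[0, -4, 4], [0, -4, 4], [0, -4, 4], [0, -4, 4], [0, -4, 4], [0, -4, 4]]
rot/row [-0.01, -0.05, 0.01] total off [ -2.4 -41.4  35.4]
[[0, -7, 6], [0, -7, 6], [0, -7, 6], [0, -7, 6], [0, -7, 6], [0, -7, 6]]
```

Emit:
jog_arm --offset '[[0, -6, 5], [0, -6, 5], [0, -6, 5], [0, -6, 5], [0, -6, 5], [0, -6, 5], [0, -5, 5], [0, 0, 0]]' --delta_rot '[[0, 0, 0], [0, 0, 0], [0, 0, 0], [0, 0, 0], [0, 0, 0], [0, 0, 0], [0, 0, 0], [0, 0, 0]]' --jaw '[0, 0, 0, 0, 0, 0, 0, 0]'

```text
time: 8.4
tool_pos: [580.5, 153.8, 237.8]
tcp_rot: [-140.0, -0.2, -28.8]
ft_force: [-1.0, -0.3, -2.1]
finger_gap: 22.2
```

Run:
```python
from h import *
from bench import cams
s,p,Rc=now(); print(hanger_rack(p,Rc),s['time'],s['tcp_rot'],s['ft_force'])
for n in ('wrist','scene'):
  m=cams.camera_model(n); pic,d=cams.snapshot(n); cv2.imwrite(f"pics/{n}6.png",pic[:,:,::-1]);np.savez(f"{n}6.npz",p=pic,d=d,K=m["K"],T=m["camera_from_world"])
inhand(*load('wrist6'),p,Rc)
for z in (209,175):
  pt,Rt=tcp_for(rackw(0,-12,z),RY)
  plan(p,Rc,pt,Rt,4)
p_,d,K,T=load('wrist6'); W=pts(d,K,T); o=rackw(0,0,0); e=rackw(1,0,0)-o; f=rackw(0,1,0)-o
L=np.stack([(W-o)@e,(W-o)@f,W[...,2]],-1)
m=(d>0)&(abs(L[...,0])<12)&(L[...,2]>170)&(L[...,2]<187)&(abs(L[...,1])<55)
print(np.percentile(L[m],[1,50,99],axis=0).round(1).tolist())
```

```text
(array([  4.1, -11.8, 208.4]), np.float64(60.94), 'tilt', np.float64(50.0)) 8.4 [-139.95756844   -0.1797099   -28.84451817] [-0.96671434 -0.26024757 -2.07596937]
heading 60.94 expO [595.9 181.5 211.4] plate 133 [[-15.9, -24.7, 7.7], [-15.0, -12.8, 10.1], [-13.8, 24.5, 11.9]] tilt 31.3 0.1
((588.7142333984375, 168.49732971191406), (2.2174017429351807, 49.49884796142578), 61.16529083251953)
rot/row [-0.01, -0.05, 0.01] total off [ 0.4  2.8 -3.1]
[[0, 1, -1], [0, 1, -1], [0, 1, -1], [0, 1, -1]]
rot/row [-0.01, -0.05, 0.01] total off [ 0.3 24.6 22.9]
[[0, 6, 6], [0, 6, 6], [0, 6, 6], [0, 6, 6]]
[[-6.9, -54.4, 173.0], [-3.6, 29.3, 181.1], [1.3, 54.6, 183.9]]
```

View pics/wrist6.png

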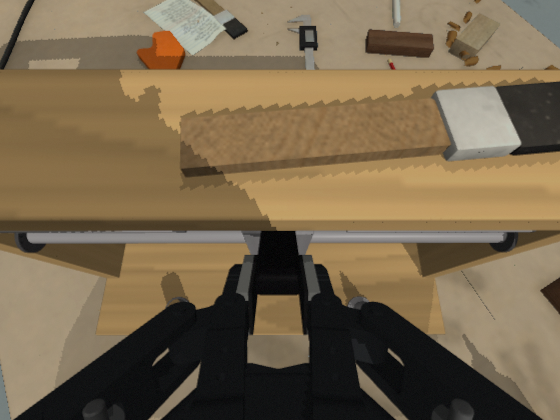

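View pics/scene6.png

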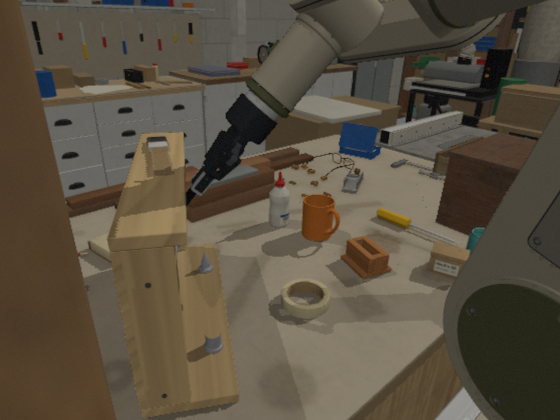

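Emit:
jog_arm --offset '[[0, 2.8, -3], [0, 0, 0], [0, 3.9, 4.6], [0, 3.9, 4.6], [0, 3.9, 4.6], [0, 3.9, 4.6], [0, 0, 0]]' --delta_rot '[[0, -0.2, 0], [0, 0, 0], [0, 0, 0], [0, 0, 0], [0, 0, 0], [0, 0, 0], [0, 0, 0]]' --jaw '[0, 0, 0, 0, 0, 0, 0]'

```text
time: 9.2
tool_pos: [577.6, 147.6, 211.2]
tcp_rot: [-140.0, 0.0, -28.8]
ft_force: [-0.2, 0.5, -1.7]
finger_gap: 22.3
```

Run:
```python
from h import *
from bench import cams
s,p,Rc=now(); print(hanger_rack(p,Rc),s['time'],s['tcp_rot'],s['ft_force'])
for z in (175,):
  pt,Rt=tcp_for(rackw(0,-12,z),RY)
  plan(p,Rc,pt,Rt,4)
```

```text
(array([ -2.6, -12.1, 181.8]), np.float64(61.2), 'tilt', np.float64(50.0)) 9.2 [-1.40022976e+02  2.65091322e-02 -2.88349683e+01] [-0.23626357  0.53294001 -1.66205049]
rot/row [0.01, -0.01, -0.02] total off [-0.1  2.3  6.9]
[[0, 1, 2], [0, 1, 2], [0, 1, 2], [0, 1, 2]]
```

Emit:
jog_arm --offset '[[0, 0.6, 4.2], [8, 0, 0], [10, 0, 0], [10, 0, 0], [10, 0, 0], [10, 0, 0], [0, 0, 0]]' --delta_rot '[[0, 0, 0], [0, 0, 0], [0, 0, 0], [0, 0, 0], [0, 0, 0], [0, 0, 0], [0, 0, 0]]' --jaw '[0, 0, 0, 0, 0, 0, 0]'

```text
time: 9.9
tool_pos: [626.0, 124.0, 208.0]
tcp_rot: [-140.0, -0.1, -28.9]
ft_force: [-0.2, 0.0, -2.2]
finger_gap: 22.1
```

Run:
```python
from h import *
from bench import cams
s,p,Rc=now(); print(hanger_rack(p,Rc),s['time'],s['tcp_rot'],s['ft_force'])
pt,Rt=tcp_for(rackw(0,-115,178.5),RY)
plan(p,Rc,pt,Rt,6)
```

```text
(array([-1.000e-01, -6.590e+01,  1.785e+02]), np.float64(61.03), 'tilt', np.float64(50.0)) 9.9 [-1.39989748e+02 -7.83556958e-02 -2.88727178e+01] [-0.18948458  0.02397444 -2.2260653 ]
rot/row [0.0, -0.02, -0.01] total off [49.2 -0.1  0.2]
[[8, 0, 0], [8, 0, 0], [8, 0, 0], [8, 0, 0], [8, 0, 0], [8, 0, 0]]
```

Emit:
jog_arm --offset '[[8, 0, 0], [8, 0, 0], [8, 0, 0], [8, 0, 0], [8, 0, 0], [6, 0, 0], [0, 0, 0]]' --delta_rot '[[0, 0, 0], [0, 0, 0], [0, 0, 0], [0, 0, 0], [0, 0, 0], [0, 0, 0], [0, 0, 0]]' --jaw '[0, 0, 0, 0, 0, 0, 0]'

```text
time: 10.6
tool_pos: [670.0, 99.6, 207.7]
tcp_rot: [-140.0, -0.1, -28.9]
ft_force: [-0.8, 0.6, -2.6]
finger_gap: 22.5
```

Run:
```python
from h import *
from bench import cams
s,p,Rc=now(); print(hanger_rack(p,Rc),s['time'],s['tcp_rot'],s['ft_force'])
pt,Rt=tcp_for(rackw(0,-115,175),RY)
plan(p,Rc,pt,Rt,1)
for n in ('wrist','scene','side'):
  m=cams.camera_model(n); pic,d=cams.snapshot(n); cv2.imwrite(f"pics/{n}7.png",pic[:,:,::-1]);np.savez(f"{n}7.npz",p=pic,d=d,K=m["K"],T=m["camera_from_world"])
p_,d,K,T=load('scene7')
cv2.imwrite("pics/c7.png",cv2.resize(p_[120:320,120:280,::-1],None,fx=4,fy=4,interpolation=cv2.INTER_CUBIC)[:600])
```

```text
(array([  -0.3, -116.2,  178.3]), np.float64(61.07), 'tilt', np.float64(50.0)) 10.6 [-1.39996105e+02 -5.00914105e-02 -2.88751866e+01] [-0.84256911  0.63106653 -2.62922907]
rot/row [0.01, -0.12, -0.06] total off [-1.1  1.9  2.7]
[[-1, 2, 3]]
```

View pics/wrist7.png

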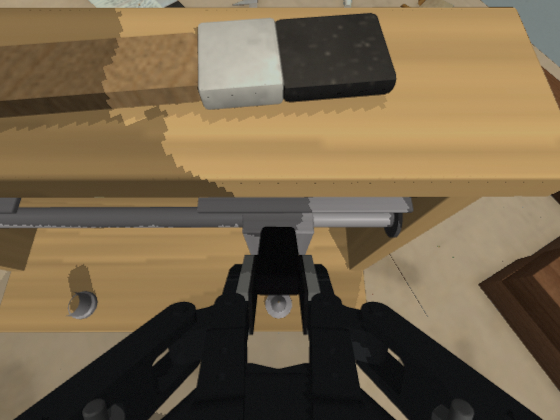

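View pics/c7.png

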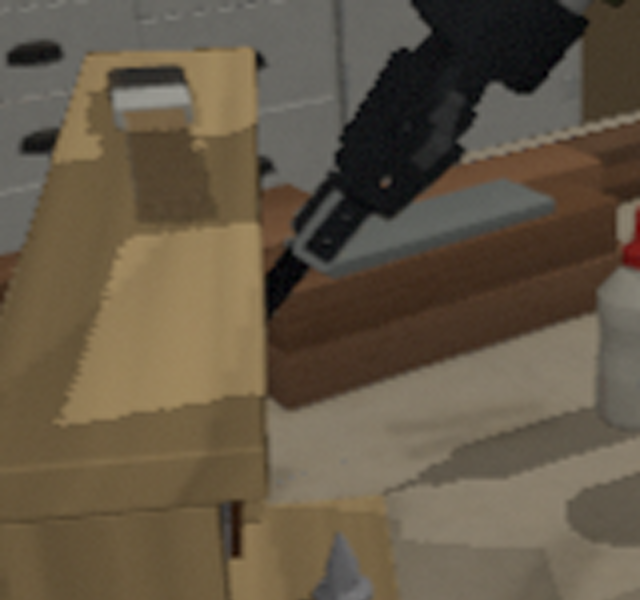

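The wrist image has the peg tip at column 279 and the hanger tab and plate centred on about 278, so they are aligned along the rail. Lowering onto the rail.

Emit:
jog_arm --offset '[[0, 1, 1.2], [0, 1, 1.2], [0, 0, 0]]' --delta_rot '[[0, 0, 0], [0, 0, 0], [0, 0, 0]]' --jaw '[0, 0, 0]'

```text
time: 11.05
tool_pos: [668.4, 100.8, 204.2]
tcp_rot: [-140.0, -0.0, -28.8]
ft_force: [0.3, -0.3, -2.9]
finger_gap: 22.1
```

Run:
```python
from h import *
s,p,Rc=now(); print(hanger_rack(p,Rc),s['time'],s['ft_force'])
```

```text
(array([   0. , -114.2,  174.8]), np.float64(61.19), 'tilt', np.float64(50.0)) 11.05 [ 0.32667578 -0.32717625 -2.89315995]
```

Emit:
jog_arm --offset '[[0, 0.6, 0.8], [0, 0, 0]]' --delta_rot '[[0, 0, 0], [0, 0, 0]]' --jaw '[0, 0]'

```text
time: 11.25
tool_pos: [668.5, 101.0, 203.6]
tcp_rot: [-140.0, -0.0, -28.8]
ft_force: [-0.9, 1.1, -1.4]
finger_gap: 22.0
```

Emit:
jog_arm --offset '[[0, 0.6, 0.8], [0, 0, 0]]' --delta_rot '[[0, 0, 0], [0, 0, 0]]' --jaw '[0, 0]'

```text
time: 11.45
tool_pos: [668.9, 101.1, 203.5]
tcp_rot: [-139.9, -0.1, -28.8]
ft_force: [-0.1, 0.3, -1.4]
finger_gap: 21.9
```

Emit:
jog_arm --offset '[[0, 0.8, 1], [0, 0, 0]]' --delta_rot '[[0, 0, 0], [0, 0, 0]]' --jaw '[0, 0]'

```text
time: 11.65
tool_pos: [669.2, 101.2, 203.2]
tcp_rot: [-139.9, -0.2, -28.8]
ft_force: [-0.2, 0.5, -0.2]
finger_gap: 22.4
```

Emit:
jog_arm --offset '[[0, 0.8, 1], [0, 0, 0]]' --delta_rot '[[0, 0, 0], [0, 0, 0]]' --jaw '[0, 0]'

```text
time: 11.85
tool_pos: [669.6, 101.3, 203.0]
tcp_rot: [-139.8, -0.2, -28.8]
ft_force: [-0.7, 2.4, 0.3]
finger_gap: 22.5
```

Run:
```python
from h import *
s,p,Rc=now(); print(hanger_rack(p,Rc),s['time'],s['ft_force'],s['wrist_torque'])
```

```text
(array([   1. , -115.1,  173.5]), np.float64(60.97), 'tilt', np.float64(49.8)) 11.85 [-0.66378043  2.42476541  0.32113961] [0.05089819 0.25767393 0.20245264]
```

Contact: the downward load has moved to the rail. Releasing gently, then looking.

Emit:
jog_arm --offset '[[0, 0, 0], [0, 0, 0], [0, 0, 0], [0, 0, 0], [0, 0, 0], [0, 0, 0], [0, 0, 0]]' --delta_rot '[[0, 0, 0], [0, 0, 0], [0, 0, 0], [0, 0, 0], [0, 0, 0], [0, 0, 0], [0, 0, 0]]' --jaw '[28, 32, 38, 44, 50, 55, 55]' --newtons 20

```text
time: 12.55
tool_pos: [669.5, 101.3, 201.6]
tcp_rot: [-139.9, -0.2, -28.8]
ft_force: [0.2, 0.5, -0.8]
finger_gap: 47.1
```

Run:
```python
from h import *
from bench import cams
s,p,Rc=now(); print(s['time'],s['ft_force'],s['finger_gap'])
n='wrist'
m=cams.camera_model(n); pic,d=cams.snapshot(n); cv2.imwrite(f"pics/{n}8.png",pic[:,:,::-1])
```

```text
12.55 [ 0.18973904  0.51808771 -0.81331193] 47.12454783174309
```

View pics/wrist8.png

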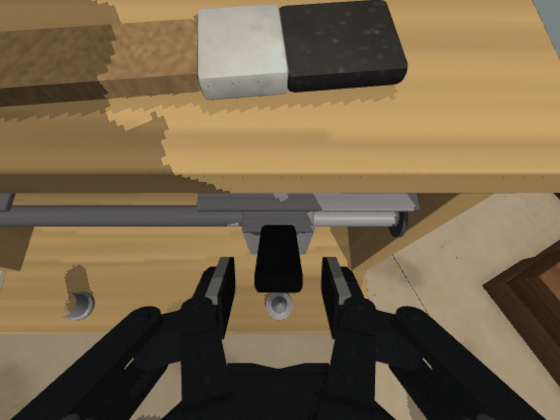

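The jaws are open, with the tab free at (278,258), clear of both pads and centred over the peg at (279,304). Backing out along the tool axis.

Emit:
jog_arm --offset '[[0, 0, -8], [0, 0, -12], [0, 0, -15], [0, 0, -20], [0, 0, -20], [0, 0, -20], [0, 0, -20], [0, 0, -20], [0, 0, -10], [0, 0, 0], [0, 0, 0], [0, 0, 0]]' --delta_rot '[[0, 0, 0], [0, 0, 0], [0, 0, 0], [0, 0, 0], [0, 0, 0], [0, 0, 0], [0, 0, 0], [0, 0, 0], [0, 0, 0], [0, 0, 0], [0, 0, 0], [0, 0, 0]]' --jaw '[55, 55, 55, 55, 55, 55, 55, 55, 55, 55, 55, 55]'

```text
time: 13.8
tool_pos: [620.4, 10.4, 326.1]
tcp_rot: [-139.9, -0.6, -29.0]
ft_force: [0.1, 0.3, -0.6]
finger_gap: 46.7
```

Run:
```python
from h import *
from bench import cams
s,p,Rc=now(); print(s['time'],s['ft_force'],s['finger_gap'],p)
for n in ('wrist','scene','side'):
  m=cams.camera_model(n); pic,d=cams.snapshot(n); cv2.imwrite(f"pics/{n}9.png",pic[:,:,::-1]);np.savez(f"{n}9.npz",p=pic,d=d,K=m["K"],T=m["camera_from_world"])
pk,d,K,T=load('wrist9'); W=pts(d,K,T); o=rackw(0,0,0); e=rackw(1,0,0)-o; f=rackw(0,1,0)-o
L=np.stack([(W-o)@e,(W-o)@f,W[...,2]],-1)
def ext(nm,x,y,z,dark=None):
    m=(d>0)
    for i,b in enumerate((x,y,z)): m&=(L[...,i]>b[0])&(L[...,i]<b[1])
    if dark is not None: m&=((pk.max(-1)<50)==dark)
    Q=L[m]
    if len(Q)>8: print(nm,len(Q),np.percentile(Q,[1,50,99],axis=0).round(1).tolist())
ext('tab',(-75,-15),(-160,-60),(185,245),True)
ext('tabtop',(-75,-15),(-160,-60),(228,245),True)
ext('topplate',(-25,25),(-160,-60),(185.5,192),False)
ext('frontleg',(-21,-9),(-150,-75),(125,183),False)
ext('board',(-20,20),(-160,-60),(60,118))
ext('pegfoot',(-80,-30),(-140,-80),(22,38)); ext('pegtop',(-80,-30),(-140,-80),(46,66))
```

```text
13.8 [ 0.13380088  0.27840569 -0.63329933] 46.673639136103034 [620.37555956  10.40456706 326.14697212]
tab 454 [[-58.1, -126.5, 195.6], [-49.3, -115.4, 233.4], [-16.1, -104.1, 238.3]]
tabtop 290 [[-58.1, -126.5, 228.8], [-53.2, -115.4, 235.5], [-42.7, -104.3, 238.4]]
topplate 468 [[-15.4, -139.0, 185.8], [-5.5, -114.6, 187.7], [2.1, -90.2, 189.5]]
frontleg 345 [[-17.0, -139.6, 126.0], [-15.8, -110.5, 155.0], [-14.5, -90.3, 182.5]]
board 306 [[-5.7, -144.2, 65.6], [-4.8, -113.3, 81.6], [9.3, -85.4, 117.9]]
pegfoot 168 [[-68.9, -131.8, 22.1], [-59.8, -116.6, 23.7], [-40.6, -101.5, 36.8]]
pegtop 41 [[-59.3, -122.3, 47.0], [-55.8, -116.5, 51.4], [-49.9, -111.7, 58.4]]
```

View pics/wrist9.png

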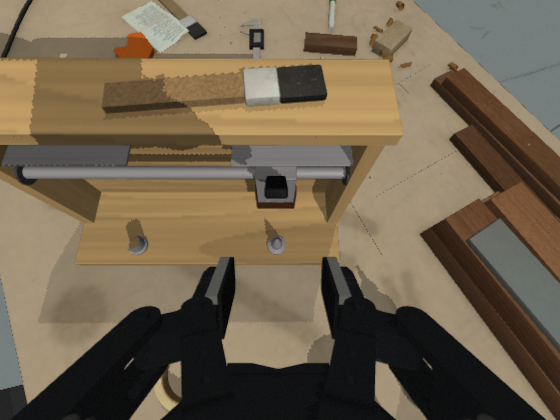

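View pics/scene9.png

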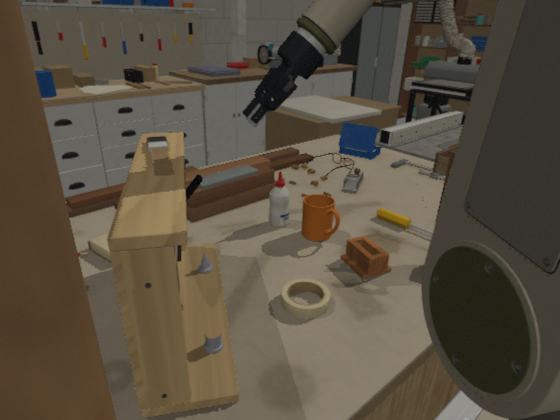

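The wrist image shows the hanger hanging at (276,190), right above the peg at (277,243). The hanger's y is -114.8 and the peg's is -116.7. The scene view shows the mug, glue bottle and tape where they were. I'll wait a moment and check it is at rest.

Emit:
jog_arm --offset '[[0, 0, 0], [0, 0, 0], [0, 0, 0], [0, 0, 0], [0, 0, 0], [0, 0, 0], [0, 0, 0], [0, 0, 0], [0, 0, 0], [0, 0, 0]]' --delta_rot '[[0, 0, 0], [0, 0, 0], [0, 0, 0], [0, 0, 0], [0, 0, 0], [0, 0, 0], [0, 0, 0], [0, 0, 0], [0, 0, 0], [0, 0, 0]]' --jaw '[55, 55, 55, 55, 55, 55, 55, 55, 55, 55]'

```text
time: 14.95
tool_pos: [619.9, 12.1, 323.9]
tcp_rot: [-140.0, -0.4, -28.9]
ft_force: [0.3, -0.5, -0.2]
finger_gap: 47.2
```

Run:
```python
from h import *
from bench import cams, r
m=cams.camera_model('wrist'); pk,d=cams.snapshot('wrist'); p0=load('wrist9')[0]
K,T=m['K'],m['camera_from_world']; W=pts(d,K,T); o=rackw(0,0,0); e=rackw(1,0,0)-o; f=rackw(0,1,0)-o
L=np.stack([(W-o)@e,(W-o)@f,W[...,2]],-1)
q=(d>0)&(L[...,0]>-75)&(L[...,0]<-15)&(abs(L[...,1]+115)<40)&(L[...,2]>228)&(L[...,2]<245)&(pk.max(-1)<50)
print(np.percentile(L[q],[1,50,99],axis=0).round(1).tolist())
print('diff',np.abs(pk.astype(int)-p0)[150:260,230:320].mean())
r.hand_in()
```

```text
[[-58.7, -126.7, 228.5], [-53.4, -115.1, 235.2], [-42.5, -103.7, 238.5]]
diff 4.260673400673401
the job is handed in; nothing more can be done
```

The hanger is on the rail behind the pointed peg, and I handed the job in at about 15 s of the 48 s allowed. I lifted it out of the block by its tab, hooked it over the rail in the gap, slid it under the strip, set it down and backed the gripper out. No result is reported at hand-in, so the numbers below are my own last measurements.

- **Position along the rail:** the hanger's centre read y ≈ -115 mm and the peg's y ≈ -116.7 mm, both in the rack frame from the same wrist picture. That puts them about 2 mm apart, against 12 mm allowed.
- **Hang:** the top plate read z ≈ 188 mm, which is the seated height. The front leg and board faces were within about 1 mm of their hung x positions, so it hangs upright.
- **At rest:** the tab read the same to within about 0.6 mm more than a second apart. The picture difference between those two shots was small but not zero, because the arm itself drifted about 3 mm.
- **Clearance:** the gripper was more than 150 mm away, with no force on it.
- **Mug, glue bottle and tape roll:** they looked unmoved in the last scene picture; I did not measure them again.

**Disagreement:** the scene and wrist cameras differed by 2–4 mm along y, for both the peg and the hanger. I used positions from the same wrist picture for the final alignment.

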